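# Open the red sample canister

### The arm

A 6-joint arm with a two-finger parallel gripper is mounted at the origin on the work surface. World frame = base frame: x ahead of the robot, y to its left, z up, the work surface at z = 0. Lengths are in m, angles in rad, forces in N, time in s.
With the tool pointing down it reaches from about 0.3 to 0.85 m from the base axis. Payload 4.2 kg.
Tool frame: the origin (TCP) lies on the centre line of the jaws, within the pads' length; the fingertips stand 14 mm ahead of it and the grasp point (between the pads) lies 5 mm behind it; z points along the fingers, y is the direction in which the jaws open and shut (so a half turn about z gives the same grasp; the last joint's range is limited). The gripper opens to 91 mm and grips with 3 to 60 N. Pads are 32 mm wide; open, the fingers measure 118 mm over their backs; the gripper's body (76 mm by 178 mm) begins 60 mm behind the grasp point.
Start: joints at [1.112, 0.32, 1.565, -0, 1.257, -0.02], TCP at [0.244, 0.521, 0.228] pointing down, gripper open.
Joint ranges: [-3.11, 3.11], [-0.84, 2.01], [0.21, 2.61], [-1.34, 4.49], [0.05, 2.63], [-2.56, 2.56]. Speed limits (rad/s): [2.57, 2.57, 3.14, 3.14, 3.14, 3.14].

### API

Orientations are given as a 3x3 rotation matrix whose columns are the frame's x, y, z axes.
In Python, from plant import telemetry, vision, ticket gives the robot as it stands. The module is installed in compiled form; this text tells all that it offers.
- The arm moves only by the tool carry_out, never from a script. Its argument "rows" is a list of rows, each an object with "rot": the turn, a rotation vector about the tool's x, y, z in degrees, a list of three; "linear": the shift along the tool's x, y, z in mm, a list of three; "claw": the opening, from 0 (shut) to 1 (fully open). A call has 1 to 20 rows; each row shifts and turns the pose as measured when the row begins, along the tool's axes as they then stand; what a row does not reach is not made up. A row lasts 1/12 s, in which the tool goes at most 41.7 mm and 7.16 degrees, less where a joint would pass 70% of its speed; a pose out of reach is approached as far as the arm can. A call is refused whole if a number of a shift passes 41.7 or a number of a turn 7.16, either way. A call with a gripper value outside its range is refused whole. The fingers move at their own pace and stop on an object; the grip force is fixed at half the most. Time passes only in rows, so rows that do not move let the fingers close. It gives the time, the measured TCP pose, the force and the opening at its end, in the units of the state.
- telemetry.observe(): the state, without advancing time (a new reading comes with each control period).
- vision.read_camera(name): name is "side" or "top"; returns a dict with "img" (400x640x3 uint8, red, green, blue), "fx", "fy", "cx", "cy" (pixels), "T" (4x4, takes a point from camera to world coordinates). Camera axes: x right, y down, z forward; pixel columns grow to the right and rows downward; lengths in m; the calibration is good to about 2 mm. A picture is of the moment at which its call begins. There is no depth.
- ticket.finish_job(): hands the job in, once; it reports no verdict.
The state is a dict: "clock": time; "joint_pos": joint angles; "joint_vel": joint speeds; "tau": joint torques, N m; "ee_pos": TCP position; "eef_rot": TCP orientation; "ft_force": force on the tool from outside, world axes, zero at the start; "torque": the same for the moment, N m; "grip_width": finger opening in m.
Only numpy, scipy, OpenCV 4.12 (cv2) and the standard library are available. Lean on these libraries where they do the work, as an engineer would, in place of code of your own. Each camera call takes 0.05 s, during which the arm holds its last target.

### The job

Unscrew the red crank cap from the red-banded sample canister: wind its black handle round anticlockwise (seen from above) until the thread lets go. Then lift the cap clear and set it down upright, open side down, well on the lime-green mat, without dropping it.

Things in the scene. Friction and masses are not known exactly. Their poses are not given: they have to be found in the camera images.
- cap: Red round screw cap, 72 mm across, 41 mm high, about 0.17 kg, screwed fully home at the start. Origin: centre of its open underside; z up along the screw axis. A red crank arm on top (z 41 to 49 mm) points along its +x to a collar 22 mm across (top at z 52 mm) under the black handle. Anticlockwise from above loosens it; it rises 10 mm a turn, with up to 2.5 mm of free play upwards.
- handle (a point): Middle of the black crank handle, at (40, 0, 74) mm in the cap's frame. Upright round post 18 mm across, its foot 22 mm below this point and its top 18 mm above. It spins freely on its own axis: held at one hand heading, it can be carried round a 40 mm radius circle about the cap's axis, and the cap lifted by it.
- canister: Steel canister, red band, fixed, 110 mm across its foot. Origin: centre of its underside on the bench; z is the screw axis. Neck's rim at z 134 mm. Cap home: cap origin at z 100 mm, handle's top at 192 mm. The easy-running thread lets go after 2 full turns (more does no harm); the cap must then rise 15 mm more to clear the rim. A blue-capped like canister stands to the other side: not wanted.
- mat: Lime-green ribbed mat lying flat, fixed and empty, 220 mm along its x, 180 mm along its y, 4 mm thick. Origin: centre of its underside on the bench.

How it is judged:
On the way:
1. the cap is unscrewed and lifted clear of the neck: its underside at least 10 mm above the neck's rim (z of cap in the frame of canister above 0.144 m), for 0.1 s.
At the end, for the whole second after the job is handed in: The red cap stands upright (within 10 degrees, open side down), released and at rest on the lime mat, its centre at least 10 mm inside the mat's edges (x of cap in the frame of mat between -0.1 and 0.1 m and y of cap in the frame of mat between -0.08 and 0.08 m and z of cap in the frame of mat below 0.012 m and angle between cap's own z axis and vertical below 0.17 rad and linear speed of cap below 0.02 m/s); the robot touches nothing.
It fails at once if the cap is dropped or thrown: moving at over 0.7 m/s (a fall of more than 25 mm) with no finger touching it (linear speed of cap above 0.7 m/s and contact force between cap and the fingers below 0.05 N).
It also fails if it takes over 61 s, if anything falls off the work surface, if the arm or the gripper's body presses on something with over 40 N, if the wrist force passes 120 N, or if a joint passes its speed limit or range.

## Working session

There is one attempt and no reset: what is moved stays moved. The work goes in short steps, Python scripts to look and compute and a tool call to move; the robot and the scene stay as the last step left them, time stands still between calls to the robot, and variables do not carry over. Pictures are saved under pics/ and viewed, and the job is handed in when it is done.

Besides the shell and the picture viewer there is one more tool, called as name([rows], argument=value, ...), one row to a line, values as JSON. carry_out: Moves the arm, as the interface text tells. Its arguments: {"type":"object","properties":{"rows":{"type":"array"}},"required":["rows"]}

```bash
mkdir -p pics; python3 - <<'E'
from plant import telemetry, vision
import cv2, numpy as np
s=telemetry.observe()
for k,v in s.items(): print(k,np.round(v,3).tolist())
for n in("top","side"):
    c=vision.read_camera(n); cv2.imwrite(f"pics/{n}0.png",c["img"][:,:,::-1]); print(n,c["fx"],c["fy"],c["cx"],c["cy"],np.round(c["T"],4).tolist())
E
```

```text
clock 0.0
joint_pos [1.112, 0.32, 1.566, -0.0, 1.257, -0.02]
joint_vel [-0.0, 0.0, -0.0, 0.0, 0.001, 0.002]
tau [0.001, -41.244, -23.197, 0.073, 0.046, -0.0]
ee_pos [0.244, 0.52, 0.227]
eef_rot [[-0.905, 0.425, -0.001], [0.425, 0.905, -0.002], [0.0, -0.002, -1.0]]
ft_force [1.17, 1.203, -0.157]
torque [0.018, 0.034, 0.044]
grip_width 0.091
top 470.6668209568169 470.6668209568169 314.9721476305131 199.60210462599503 [[0.0083, -0.9806, 0.1958, 0.2947], [-1.0, -0.0072, 0.0064, -0.011], [-0.0049, -0.1958, -0.9806, 1.0846], [0.0, 0.0, 0.0, 1.0]]
side 468.0403632801898 468.0403632801898 321.71820540960994 200.50667309973375 [[0.9886, -0.0978, 0.1147, 0.3865], [-0.1508, -0.6288, 0.7628, -0.7533], [-0.0025, -0.7714, -0.6364, 0.771], [0.0, 0.0, 0.0, 1.0]]
```

View pics/top0.png

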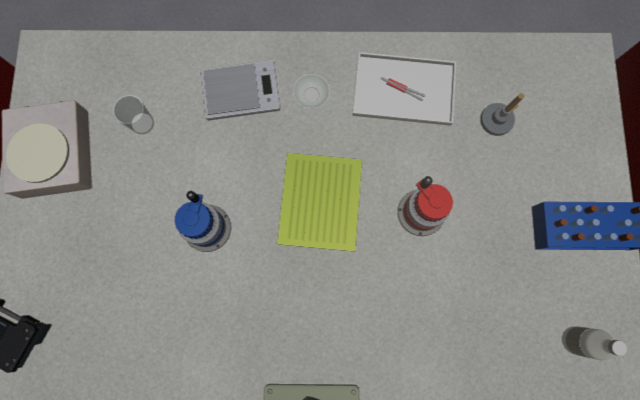

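View pics/side0.png

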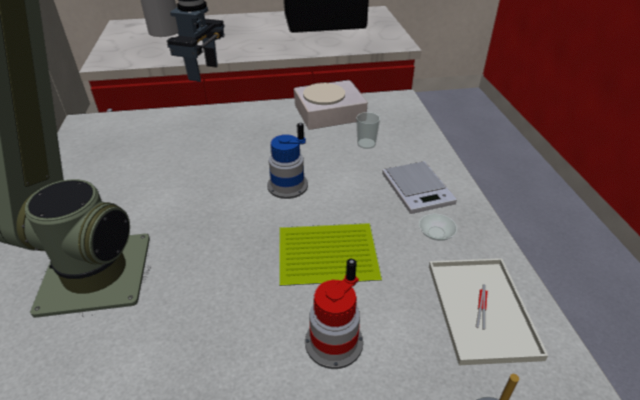

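The top view shows the red cap at about (433,203), its black handle at (427,182) and the mat at about (320,202). In the side view the cap is at (335,303) and the handle at (351,269). Next I'll measure them.

```bash
cat > h.py <<'E'
import cv2, numpy as np
from plant import telemetry, vision
def ray(c,p):
    d=np.array([(p[0]-c["cx"])/c["fx"],(p[1]-c["cy"])/c["fy"],1.]); T=np.array(c["T"]); return T[:3,3],T[:3,:3]@d
def plane(c,p,z):
    o,d=ray(c,p); return o+d*(z-o[2])/d[2]
def tri(c1,p1,c2,p2):
    o1,d1=ray(c1,p1);o2,d2=ray(c2,p2)
    s=np.linalg.lstsq(np.c_[d1,-d2],o2-o1,rcond=None)[0]
    a,b=o1+s[0]*d1,o2+s[1]*d2; return (a+b)/2,np.linalg.norm(a-b)
def proj(c,P):
    T=np.array(c["T"]); q=T[:3,:3].T@(np.array(P)-T[:3,3]); return np.array([c["fx"]*q[0]/q[2]+c["cx"],c["fy"]*q[1]/q[2]+c["cy"]])
def blobs(m,box):
    k=np.zeros_like(m);x0,y0,x1,y1=box;k[y0:y1,x0:x1]=m[y0:y1,x0:x1]
    cs,_=cv2.findContours(k,cv2.RETR_EXTERNAL,cv2.CHAIN_APPROX_NONE)
    return sorted(cs,key=cv2.contourArea,reverse=True)
def hsv(c): return cv2.cvtColor(c["img"],cv2.COLOR_RGB2HSV)
def red(c):
    h=hsv(c); return cv2.inRange(h,(0,150,90),(8,255,255))|cv2.inRange(h,(172,150,90),(180,255,255))
def dark(c): return cv2.inRange(hsv(c),(0,0,0),(180,255,60))
def lime(c): return cv2.inRange(hsv(c),(28,150,90),(45,255,255))
E
python3 - <<'E'
from h import *
t=vision.read_camera("top");s=vision.read_camera("side")
for c,n,b in((t,"top",(395,165,465,245)),(s,"side",(295,245,375,365))):
    for f in(dark,red):
        for k in blobs(f(c),b)[:3]:
            if len(k)>5: print(n,f.__name__,cv2.contourArea(k),cv2.boundingRect(k),np.round(cv2.minAreaRect(k),1) if 0 else cv2.minAreaRect(k))
    x0,y0,x1,y1=b; cv2.imwrite(f"pics/{n}_crop.png",cv2.resize(c["img"][y0:y1,x0:x1,::-1],None,fx=5,fy=5,interpolation=cv2.INTER_NEAREST))
for c in(t,s):
    k=blobs(lime(c),(0,0,640,400))[0]; q=cv2.approxPolyDP(cv2.convexHull(k),5,True)[:,0]
    P=np.array([plane(c,p,.004) for p in q]);print(q.tolist(),P.round(4).tolist(),P.mean(0))
E
```

```text
top dark 39.0 (421, 177, 11, 11) ((425.75006103515625, 182.25001525878906), (7.0710673332214355, 12.020814895629883), 45.0)
top red 849.5 (417, 183, 35, 35) ((434.0, 200.0), (34.0, 34.0), 0.0)
side dark 134.5 (346, 259, 10, 21) ((350.5, 269.0), (20.0, 9.0), 90.0)
side red 1168.0 (314, 278, 44, 39) ((335.5, 297.0), (38.0, 43.0), 90.0)
side red 12.0 (317, 340, 23, 7) ((327.6781005859375, 343.8519287109375), (22.559839248657227, 3.0110666751861572), 13.392498016357422)
side red 2.0 (342, 341, 8, 5) ((345.52587890625, 343.06036376953125), (1.050451636314392, 8.009693145751953), 66.80140686035156)Traceback (most recent call last):
  File "<stdin>", line 9, in <module>
IndexError: list index out of range
```

```bash
ls pics
```

```text
side0.png
side_crop.png
top0.png
top_crop.png
```

View pics/top_crop.png

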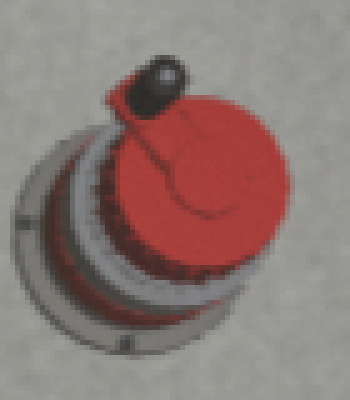

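View pics/side_crop.png

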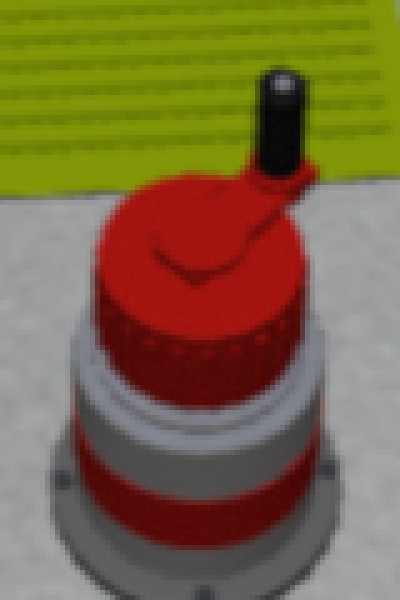

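```bash
python3 - <<'E'
from h import *
t=vision.read_camera("top");s=vision.read_camera("side")
print(hsv(t)[200,320],hsv(s)[250,330])
c1=plane(t,(435.3,201.2),.141);c2=plane(s,(335.2,296),.141)
print("axis",c1,c2,tri(t,(435.3,201.2),s,(335.2,296)))
print("htop",plane(t,(428.3,179.2),.192),plane(s,(351.5,261.8),.192),tri(t,(428.3,179.2),s,(351.5,261.8)))
print("base",plane(t,(395+125/5,165+240/5),.006))
for c in(t,s):
    m=cv2.inRange(hsv(c),(25,120,60),(50,255,255))
    k=blobs(m,(200,100,420,300))[0]; q=cv2.approxPolyDP(cv2.convexHull(k),5,True)[:,0]
    P=np.array([plane(c,p,.004) for p in q]);print(q.tolist(),P.round(4).tolist(),P.mean(0))
E
```

```text
[ 36 139 154] [ 34 246 139]
axis [ 0.48158723 -0.2504063   0.141     ] [ 0.48433007 -0.25321303  0.141     ] (array([ 0.4834762 , -0.25115079,  0.13809912]), np.float64(0.00258096844086513))
htop [ 0.5150818  -0.22566829  0.192     ] [ 0.51590989 -0.22667852  0.192     ] (array([ 0.51571931, -0.2259101 ,  0.19105441]), np.float64(0.00078469847225528))
base [ 0.48014442 -0.248024    0.006     ]
[[288, 153], [361, 161], [354, 250], [278, 243]] [[0.6235, 0.0614, 0.004], [0.6049, -0.1127, 0.004], [0.3934, -0.0944, 0.004], [0.4081, 0.0802, 0.004]] [ 0.50747032 -0.01636431  0.004     ]
[[369, 224], [381, 279], [280, 284], [280, 228]] [[0.6247, 0.0599, 0.004], [0.6103, -0.1143, 0.004], [0.3956, -0.0951, 0.004], [0.41, 0.0788, 0.004]] [ 0.51015119 -0.01767544  0.004     ]
```

carry_out([
  {"rot": [0, 0, 0], "linear": [0, 0, -40], "claw": 1},
  {"rot": [0, 0, 0], "linear": [0, 0, -35], "claw": 1},
  {"rot": [0, 0, 0], "linear": [-28, -28, 0], "claw": 1},
  {"rot": [0, 0, 0], "linear": [-28, -28, 0], "claw": 1},
  {"rot": [0, 0, 0], "linear": [-28, -28, 0], "claw": 1},
  {"rot": [0, 0, 0], "linear": [-28, -28, 0], "claw": 1},
  {"rot": [0, 0, 0], "linear": [-28, -28, 0], "claw": 1},
  {"rot": [0, 0, 0], "linear": [-28, -28, 0], "claw": 1},
  {"rot": [0, 0, 0], "linear": [-28, -28, 0], "claw": 1},
  {"rot": [0, 0, 0], "linear": [-28, -28, 0], "claw": 1},
  {"rot": [0, 0, 0], "linear": [-28, -28, 0], "claw": 1},
  {"rot": [0, 0, 0], "linear": [-28, -28, 0], "claw": 1},
  {"rot": [0, 0, 0], "linear": [-28, -28, 0], "claw": 1},
  {"rot": [0, 0, 0], "linear": [-28, -28, 0], "claw": 1},
  {"rot": [0, 0, 0], "linear": [-28, -28, 0], "claw": 1},
  {"rot": [0, 0, 0], "linear": [-28, -28, 0], "claw": 1},
  {"rot": [0, 0, 0], "linear": [-28, -28, 0], "claw": 1},
  {"rot": [0, 0, 0], "linear": [-28, -28, 0], "claw": 1},
  {"rot": [0, 0, 0], "linear": [-28, -28, 0], "claw": 1},
  {"rot": [0, 0, 0], "linear": [-28, -28, 0], "claw": 1},
])

```text
clock: 1.97
ee_pos: [0.4949, -0.1732, 0.3073]
eef_rot: [[-0.911, 0.413, 0.009], [0.413, 0.911, 0.001], [-0.008, 0.004, -1.0]]
ft_force: [2.0, 0.7, 0.6]
grip_width: 0.0911
```

```bash
cat >> h.py <<'E'
def to(P):
    s=telemetry.observe();R=np.array(s["eef_rot"]);d=R.T@(np.array(P)-s["ee_pos"])
    print("t",round(float(s["clock"]),2),"tcp",np.round(s["ee_pos"],4),"F",np.round(s["ft_force"],1),"w",round(float(s["grip_width"]),4),"j",np.round(s["joint_pos"],2));print("tool shift mm",(d*1000).round(1))
    return R
E
python3 - <<'E'
from h import *
R=to((.5155,-.2262,.22)); print(R.round(3))
E
```

```text
t 1.97 tcp [ 0.4949 -0.1732  0.3073] F [2.  0.7 0.6] w 0.0911 j [-0.36  0.19  1.54  0.    1.4  -1.51]
tool shift mm [-40.  -40.2  87.4]
[[-0.911  0.413  0.009]
 [ 0.413  0.911  0.001]
 [-0.008  0.004 -1.   ]]
```

carry_out([
  {"rot": [0, 0, 0], "linear": [-20, -20, 10], "claw": 1},
  {"rot": [0, 0, 0], "linear": [-20, -20, 15], "claw": 1},
  {"rot": [0, 0, 0], "linear": [0, 0, 15], "claw": 1},
  {"rot": [0, 0, 0], "linear": [0, 0, 0], "claw": 1},
])

```text
clock: 2.3
ee_pos: [0.5181, -0.2383, 0.2654]
eef_rot: [[-0.907, 0.421, 0.012], [0.421, 0.907, -0.003], [-0.012, 0.002, -1.0]]
ft_force: [-0.1, 0.5, -0.1]
grip_width: 0.0915
```

```bash
python3 - <<'E'
from h import *
from scipy.spatial.transform import Rotation as Ro
R=to((.5155,-.2262,.171))
y=R[:,1]*[1,1,0]; y/=np.linalg.norm(y); z=np.array([0,0,-1.]); Rd=np.c_[np.cross(y,z),y,z]
print(Ro.from_matrix(R.T@Rd).as_rotvec(degrees=True).round(2))
E
```

```text
t 2.3 tcp [ 0.5181 -0.2383  0.2654] F [-0.1  0.5 -0.1] w 0.0915 j [-0.45  0.29  1.52  0.    1.33 -1.59]
tool shift mm [ 8.5  9.7 94.3]
[ 0.13  0.68 -0.  ]
```

carry_out([
  {"rot": [0, 0.7, 0], "linear": [8.5, 9.7, 0], "claw": 1},
  {"rot": [0, 0, 0], "linear": [0, 0, 0], "claw": 1},
])

```text
clock: 2.47
ee_pos: [0.5137, -0.2252, 0.2649]
eef_rot: [[-0.906, 0.423, -0.002], [0.423, 0.906, 0.004], [0.004, 0.003, -1.0]]
ft_force: [-0.1, -0.9, -0.2]
grip_width: 0.091
```

```bash
python3 - <<'E'
from h import *
R=to((.5155,-.2262,.171));print(R.round(3)[:,2])
E
```

```text
t 2.47 tcp [ 0.5137 -0.2252  0.2649] F [-0.1 -0.9 -0.2] w 0.091 j [-0.44  0.28  1.53  0.    1.34 -1.57]
tool shift mm [-2.4 -0.4 93.9]
[-0.002  0.004 -1.   ]
```

carry_out([
  {"rot": [0, 0, 0], "linear": [-2.2, -0.4, 30], "claw": 1},
  {"rot": [0, 0, 0], "linear": [0, 0, 25], "claw": 1},
  {"rot": [0, 0, 0], "linear": [0, 0, 20], "claw": 1},
  {"rot": [0, 0, 0], "linear": [0, 0, 8], "claw": 1},
  {"rot": [0, 0, 0], "linear": [0, 0, 0], "claw": 1},
])

```text
clock: 2.88
ee_pos: [0.5183, -0.2211, 0.1875]
eef_rot: [[-0.91, 0.415, 0.01], [0.415, 0.91, -0.001], [-0.01, 0.003, -1.0]]
ft_force: [-0.6, -0.4, -0.2]
grip_width: 0.0912
```

```bash
python3 - <<'E'
from h import *
R=to((.5155,-.2262,.171));print(R.round(3)[:,2])
t=vision.read_camera("top");s=vision.read_camera("side")
cv2.imwrite("pics/g1.png",np.hstack([cv2.resize(s["img"][180:380,230:430],(400,400)),cv2.resize(t["img"][100:300,330:530],(400,400))])[:,:,::-1])
E
```

```text
t 2.88 tcp [ 0.5183 -0.2211  0.1875] F [-0.6 -0.4 -0.2] w 0.0912 j [-0.43  0.33  1.66  0.    1.14 -1.57]
tool shift mm [ 0.6 -5.9 16.5]
[ 0.01  -0.001 -1.   ]
```

View pics/g1.png

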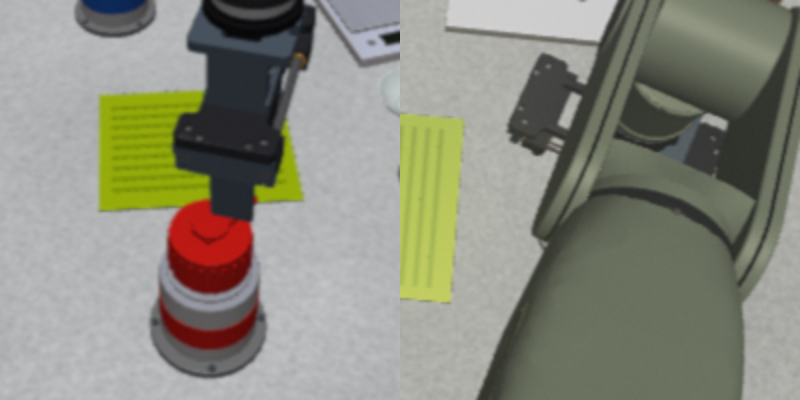

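The jaws straddle the handle: in the side half they hide it above the cap at about (235,200). I'll lower the last 16 mm and recentre.

carry_out([
  {"rot": [0, 0.5, 0], "linear": [0.6, -5.9, 8], "claw": 1},
  {"rot": [0, 0, 0], "linear": [0, 0, 7], "claw": 1},
  {"rot": [0, 0, 0], "linear": [0, 0, 0], "claw": 1},
])

```text
clock: 3.23
ee_pos: [0.5185, -0.2278, 0.1775]
eef_rot: [[-0.91, 0.414, 0.012], [0.414, 0.91, -0.002], [-0.012, 0.003, -1.0]]
ft_force: [0.2, 0.0, -0.2]
grip_width: 0.0914
```

```bash
python3 - <<'E'
from h import *
R=to((.5155,-.2262,.171));print(R.round(3)[:,2])
E
```

```text
t 3.23 tcp [ 0.5185 -0.2278  0.1775] F [ 0.2  0.  -0.2] w 0.0914 j [-0.44  0.34  1.67  0.    1.12 -1.58]
tool shift mm [3.5 0.2 6.4]
[ 0.012 -0.002 -1.   ]
```

carry_out([
  {"rot": [0, 0.7, 0], "linear": [3.5, 0.2, 6], "claw": 1},
  {"rot": [0, 0, 0], "linear": [0, 0, 0], "claw": 1},
  {"rot": [0, 0, 0], "linear": [0, 0, 0], "claw": 1},
])

```text
clock: 3.48
ee_pos: [0.5155, -0.2267, 0.1715]
eef_rot: [[-0.91, 0.415, 0.001], [0.415, 0.91, 0.003], [-0.0, 0.003, -1.0]]
ft_force: [-0.1, -0.2, -0.5]
grip_width: 0.091
```

```bash
python3 - <<'E'
from h import *
R=to((.5155,-.2262,.171));print(R.round(3)[:,2])
E
```

```text
t 3.48 tcp [ 0.5155 -0.2267  0.1715] F [-0.1 -0.2 -0.5] w 0.091 j [-0.44  0.34  1.68  0.    1.12 -1.58]
tool shift mm [0.2 0.4 0.5]
[ 0.001  0.003 -1.   ]
```

On target. Closing on the handle.

carry_out([
  {"rot": [0, 0, 0], "linear": [0, 0, 0], "claw": 0.4},
  {"rot": [0, 0, 0], "linear": [0, 0, 0], "claw": 0.3},
  {"rot": [0, 0, 0], "linear": [0, 0, 0], "claw": 0.2},
  {"rot": [0, 0, 0], "linear": [0, 0, 0], "claw": 0.0},
  {"rot": [0, 0, 0], "linear": [0, 0, 0], "claw": 0.0},
  {"rot": [0, 0, 0], "linear": [0, 0, 0], "claw": 0.0},
  {"rot": [0, 0, 0], "linear": [0, 0, 0], "claw": 0.0},
  {"rot": [0, 0, 0], "linear": [0, 0, 0], "claw": 0.0},
  {"rot": [0, 0, 0], "linear": [0, 0, 0], "claw": 0.0},
])

```text
clock: 4.23
ee_pos: [0.5159, -0.2269, 0.1721]
eef_rot: [[-0.91, 0.415, 0.002], [0.415, 0.91, 0.002], [-0.001, 0.003, -1.0]]
ft_force: [0.2, 0.5, 0.2]
grip_width: 0.0343
```

```bash
cat >>h.py <<'E'
A=np.array([.4835,-.2515])
def arc(a0,da,n,rise):
    # tool shifts for n steps of da deg about axis A starting at measured pos
    s=telemetry.observe();R=np.array(s["eef_rot"]);p=np.array(s["ee_pos"]);v=p[:2]-A
    print("ang",np.degrees(np.arctan2(v[1],v[0])).round(1),"rad",(np.linalg.norm(v)*1000).round(1),"z",p[2].round(4),"w",round(float(s["grip_width"]),4),"F",np.round(s["ft_force"],1),"t",round(float(s["clock"]),2))
    a=np.radians(a0+da*np.arange(n+1));P=np.c_[40*np.cos(a),40*np.sin(a),rise*np.arange(n+1)]
    D=np.diff(P,axis=0)@R;print(D.round(1).tolist())
E
python3 - <<'E'
from h import *
to((.5155,-.2262,.171))
arc(38.3,20,9,.56)
E
```

```text
t 4.23 tcp [ 0.5159 -0.2269  0.1721] F [0.2 0.5 0.2] w 0.0343 j [-0.44  0.34  1.68  0.    1.12 -1.58]
tool shift mm [0.6 0.5 1.1]
ang 37.2 rad 40.7 z 0.1721 w 0.0343 F [0.2 0.5 0.2] t 4.23
[[13.3, 4.1, -0.6], [13.9, -0.7, -0.6], [12.8, -5.4, -0.6], [10.2, -9.4, -0.6], [6.3, -12.4, -0.6], [1.7, -13.8, -0.6], [-3.1, -13.5, -0.6], [-7.5, -11.7, -0.6], [-11.1, -8.4, -0.6]]
```

carry_out([
  {"rot": [0, 0, 0], "linear": [0, 0, 0], "claw": 0.0},
  {"rot": [0, 0, 0], "linear": [0, 0, 0], "claw": 0.0},
  {"rot": [0, 0, 0], "linear": [0, 0, 0], "claw": 0.0},
  {"rot": [0, 0, 0], "linear": [0, 0, 0], "claw": 0.0},
  {"rot": [0, 0, 0], "linear": [0, 0, 0], "claw": 0.0},
])

```text
clock: 4.65
ee_pos: [0.516, -0.2271, 0.1722]
eef_rot: [[-0.91, 0.415, 0.003], [0.415, 0.91, 0.002], [-0.002, 0.003, -1.0]]
ft_force: [-0.8, 0.1, 1.0]
grip_width: 0.0172
```

```bash
python3 - <<'E'
from h import *
to((.5155,-.2262,.171))
E
```

```text
t 4.65 tcp [ 0.516  -0.2271  0.1722] F [-0.8  0.1  1. ] w 0.0172 j [-0.44  0.34  1.68  0.    1.12 -1.58]
tool shift mm [0.8 0.6 1.2]
```

carry_out([
  {"rot": [0, 0, 0], "linear": [13.3, 4, -0.6], "claw": 0},
  {"rot": [0, 0, 0], "linear": [13.9, -0.7, -0.6], "claw": 0},
  {"rot": [0, 0, 0], "linear": [12.8, -5.4, -0.6], "claw": 0},
])

```text
clock: 4.9
ee_pos: [0.4817, -0.2127, 0.1738]
eef_rot: [[-0.91, 0.415, 0.009], [0.415, 0.91, 0.001], [-0.007, 0.004, -1.0]]
ft_force: [0.7, -0.1, -0.8]
grip_width: 0.0177
```

```bash
python3 - <<'E'
from h import *
arc(90,20,9,.56)
E
```

```text
ang 92.6 rad 38.8 z 0.1738 w 0.0177 F [ 0.7 -0.1 -0.8] t 4.9
[[11.4, -7.9, -0.7], [8.1, -11.3, -0.7], [3.7, -13.4, -0.6], [-1.1, -13.8, -0.6], [-5.8, -12.6, -0.6], [-9.7, -9.9, -0.5], [-12.5, -6.0, -0.5], [-13.8, -1.3, -0.5], [-13.5, 3.5, -0.4]]
```

carry_out([
  {"rot": [0, 0.5, 0], "linear": [11.2, -8.1, -0.6], "claw": 0},
  {"rot": [0, 0, 0], "linear": [7.7, -11.6, -0.6], "claw": 0},
  {"rot": [0, 0, 0], "linear": [3.2, -13.5, -0.6], "claw": 0},
  {"rot": [0, 0, 0], "linear": [-1.6, -13.8, -0.6], "claw": 0},
  {"rot": [0, 0, 0], "linear": [-6.3, -12.4, -0.6], "claw": 0},
  {"rot": [0, 0, 0], "linear": [-10.1, -9.5, -0.6], "claw": 0},
])

```text
clock: 5.4
ee_pos: [0.4459, -0.2742, 0.1777]
eef_rot: [[-0.91, 0.415, 0.006], [0.415, 0.91, 0.009], [-0.002, 0.01, -1.0]]
ft_force: [4.9, 4.9, -3.0]
grip_width: 0.0173
```

```bash
python3 - <<'E'
from h import *
arc(210,20,9,.56)
t=vision.read_camera("top");s=vision.read_camera("side")
cv2.imwrite("pics/g2.png",np.hstack([cv2.resize(s["img"][180:380,230:430],(400,400)),cv2.resize(t["img"][100:300,330:530],(400,400))])[:,:,::-1])
E
```

```text
ang -148.9 rad 43.9 z 0.1777 w 0.0173 F [ 4.9  4.9 -3. ] t 5.4
[[-12.5, -6.0, -0.6], [-13.8, -1.3, -0.5], [-13.4, 3.5, -0.5], [-11.4, 7.9, -0.5], [-8.1, 11.3, -0.4], [-3.7, 13.4, -0.4], [1.1, 13.9, -0.4], [5.8, 12.6, -0.4], [9.7, 9.9, -0.5]]
```

View pics/g2.png

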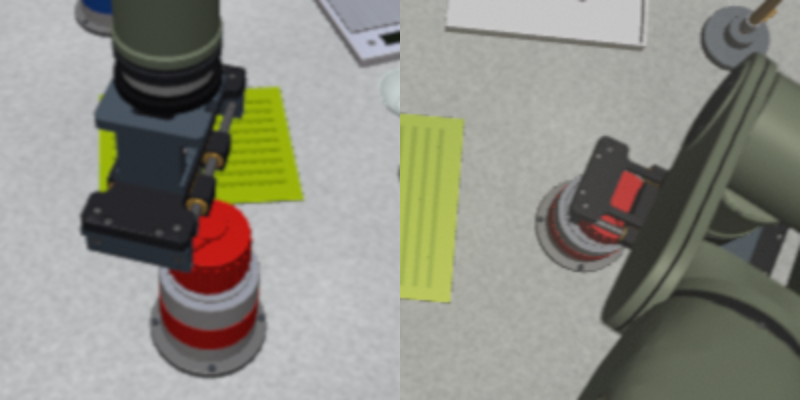

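The side half shows the handle now at the cap's near left, with the cap turning along with it. The small force points inward, so I'll carry on with a slight inward correction.

carry_out([
  {"rot": [0, 0, 0], "linear": [-13.6, -4, -0.6], "claw": 0},
  {"rot": [0, 0, 0], "linear": [-13.8, -1, -0.5], "claw": 0},
  {"rot": [0, 0, 0], "linear": [-13.4, 3.7, -0.5], "claw": 0},
  {"rot": [0, 0, 0], "linear": [-11.3, 8.1, -0.5], "claw": 0},
  {"rot": [0, 0, 0], "linear": [-7.9, 11.5, -0.5], "claw": 0},
  {"rot": [0, 0, 0], "linear": [-3.5, 13.5, -0.5], "claw": 0},
])

```text
clock: 6.0
ee_pos: [0.5132, -0.2797, 0.1795]
eef_rot: [[-0.909, 0.416, -0.012], [0.416, 0.909, -0.002], [0.01, -0.007, -1.0]]
ft_force: [-0.1, -4.7, 0.9]
grip_width: 0.0174
```

```bash
python3 - <<'E'
from h import *
arc(330,20,9,.56)
E
```

```text
ang -43.5 rad 40.9 z 0.1795 w 0.0174 F [-0.1 -4.7  0.9] t 6.0
[[1.1, 13.8, -0.6], [5.8, 12.6, -0.6], [9.8, 9.9, -0.5], [12.6, 6.0, -0.5], [13.8, 1.3, -0.4], [13.4, -3.5, -0.4], [11.4, -7.9, -0.4], [8.1, -11.3, -0.4], [3.7, -13.4, -0.4]]
```

```bash
python3 - <<'E'
from h import *
arc(317,20,20,.56)
E
```

```text
ang -43.5 rad 40.9 z 0.1795 w 0.0174 F [-0.1 -4.7  0.9] t 6.0
[[-2.0, 13.7, -0.7], [2.8, 13.6, -0.6], [7.3, 11.8, -0.6], [10.9, 8.6, -0.5], [13.2, 4.4, -0.5], [13.9, -0.4, -0.4], [12.9, -5.1, -0.4], [10.4, -9.2, -0.4], [6.6, -12.2, -0.4], [2.0, -13.7, -0.4], [-2.8, -13.6, -0.5], [-7.3, -11.8, -0.6], [-10.9, -8.6, -0.6], [-13.2, -4.4, -0.7], [-13.9, 0.4, -0.7], [-12.9, 5.1, -0.7], [-10.4, 9.2, -0.7], [-6.6, 12.2, -0.7], [-2.0, 13.7, -0.7], [2.8, 13.6, -0.6]]
```

carry_out([
  {"rot": [0, -0.5, 0], "linear": [-2, 13.7, -0.6], "claw": 0},
  {"rot": [0, 0, 0], "linear": [2.8, 13.6, -0.6], "claw": 0},
  {"rot": [0, 0, 0], "linear": [7.3, 11.8, -0.6], "claw": 0},
  {"rot": [0, 0, 0], "linear": [10.9, 8.6, -0.6], "claw": 0},
  {"rot": [0, 0, 0], "linear": [13.2, 4.4, -0.6], "claw": 0},
  {"rot": [0, 0, 0], "linear": [13.9, -0.4, -0.6], "claw": 0},
])

```text
clock: 6.5
ee_pos: [0.4951, -0.2075, 0.1825]
eef_rot: [[-0.912, 0.41, -0.003], [0.41, 0.912, -0.013], [-0.002, -0.013, -1.0]]
ft_force: [0.1, -6.5, -2.1]
grip_width: 0.0175
```

```bash
python3 - <<'E'
from h import *
s=telemetry.observe();v=np.array(s["ee_pos"])[:2]-A
arc(np.degrees(np.arctan2(v[1],v[0])),20,7,.56);print(np.array(s["eef_rot"]).round(3).tolist())
E
```

```text
ang 75.3 rad 45.5 z 0.1825 w 0.0175 F [ 0.1 -6.5 -2.1] t 6.5
[[13.1, -4.6, -0.5], [10.7, -8.8, -0.5], [7.1, -12.0, -0.4], [2.5, -13.7, -0.4], [-2.3, -13.7, -0.4], [-6.8, -12.1, -0.4], [-10.6, -9.0, -0.4]]
[[-0.912, 0.41, -0.003], [0.41, 0.912, -0.013], [-0.002, -0.013, -1.0]]
```

carry_out([
  {"rot": [0, 0, 0], "linear": [12.6, -7.5, -0.7], "claw": 0},
  {"rot": [0, 0, 0], "linear": [10.7, -9, -0.6], "claw": 0},
  {"rot": [0, 0, 0], "linear": [7.1, -12, -0.6], "claw": 0},
  {"rot": [0, 0, 0], "linear": [2.5, -13.7, -0.6], "claw": 0},
  {"rot": [0, 0, 0], "linear": [-2.3, -13.7, -0.6], "claw": 0},
  {"rot": [0, 0, 0], "linear": [-6.8, -12.1, -0.6], "claw": 0},
])

```text
clock: 7.0
ee_pos: [0.441, -0.2533, 0.1887]
eef_rot: [[-0.915, 0.403, 0.006], [0.403, 0.915, -0.013], [-0.011, -0.01, -1.0]]
ft_force: [-0.7, -0.2, -2.5]
grip_width: 0.0172
```

```bash
python3 - <<'E'
from h import *
s=telemetry.observe();v=np.array(s["ee_pos"])[:2]-A
arc(np.degrees(np.arctan2(v[1],v[0])),20,7,.56);print(np.array(s["eef_rot"]).round(3).tolist())
E
```

```text
ang -177.5 rad 42.5 z 0.1887 w 0.0172 F [-0.7 -0.2 -2.5] t 7.0
[[-8.2, -11.2, -0.4], [-11.6, -7.7, -0.4], [-13.5, -3.3, -0.4], [-13.8, 1.5, -0.4], [-12.5, 6.1, -0.5], [-9.6, 10.0, -0.6], [-5.6, 12.7, -0.6]]
[[-0.915, 0.403, 0.006], [0.403, 0.915, -0.013], [-0.011, -0.01, -1.0]]
```

carry_out([
  {"rot": [0, 0.5, 0], "linear": [-7.5, -11.3, 0], "claw": 0},
  {"rot": [0, 0, 0], "linear": [-11.6, -7.7, 0], "claw": 0},
  {"rot": [0, 0, 0], "linear": [-13.5, -3.3, -0.3], "claw": 0},
  {"rot": [0, 0, 0], "linear": [-13.8, 1.7, -0.4], "claw": 0},
  {"rot": [0, 0, 0], "linear": [-12.4, 6.3, -0.4], "claw": 0},
  {"rot": [0, 0, 0], "linear": [-9.6, 10.2, -0.5], "claw": 0},
])

```text
clock: 7.5
ee_pos: [0.5003, -0.2894, 0.1888]
eef_rot: [[-0.912, 0.41, -0.01], [0.41, 0.912, -0.002], [0.008, -0.006, -1.0]]
ft_force: [-2.5, -3.0, 0.9]
grip_width: 0.0176
```

```bash
python3 - <<'E'
from h import *
s=telemetry.observe();v=np.array(s["ee_pos"])[:2]-A
arc(np.degrees(np.arctan2(v[1],v[0])),20,8,.56);print(np.array(s["eef_rot"]).round(3).tolist())
E
```

```text
ang -66.1 rad 41.5 z 0.1888 w 0.0176 F [-2.5 -3.   0.9] t 7.5
[[-7.3, 11.8, -0.7], [-2.9, 13.6, -0.7], [2.0, 13.7, -0.6], [6.6, 12.2, -0.6], [10.4, 9.3, -0.5], [12.9, 5.2, -0.5], [13.9, 0.4, -0.4], [13.2, -4.3, -0.4]]
[[-0.912, 0.41, -0.01], [0.41, 0.912, -0.002], [0.008, -0.006, -1.0]]
```

carry_out([
  {"rot": [0, -0.4, 0], "linear": [-7.3, 11.8, -0.6], "claw": 0},
  {"rot": [0, 0, 0], "linear": [-2.9, 13.6, -0.6], "claw": 0},
  {"rot": [0, 0, 0], "linear": [2, 13.7, -0.6], "claw": 0},
  {"rot": [0, 0, 0], "linear": [6.6, 12.2, -0.6], "claw": 0},
  {"rot": [0, 0, 0], "linear": [10.4, 9.3, -0.6], "claw": 0},
  {"rot": [0, 0, 0], "linear": [12.9, 4.5, -0.6], "claw": 0},
])

```text
clock: 8.0
ee_pos: [0.5106, -0.2167, 0.1917]
eef_rot: [[-0.913, 0.408, -0.006], [0.408, 0.913, -0.008], [0.002, -0.01, -1.0]]
ft_force: [-0.0, -3.2, 0.4]
grip_width: 0.0177
```

```bash
python3 - <<'E'
from h import *
s=telemetry.observe();v=np.array(s["ee_pos"])[:2]-A
arc(np.degrees(np.arctan2(v[1],v[0])),20,8,.56);print(np.array(s["eef_rot"]).round(3).tolist())
E
```

```text
ang 52.1 rad 44.1 z 0.1917 w 0.0177 F [-0.  -3.2  0.4] t 8.0
[[13.9, 0.9, -0.5], [13.3, -3.9, -0.5], [11.2, -8.2, -0.5], [7.7, -11.5, -0.4], [3.3, -13.5, -0.4], [-1.5, -13.8, -0.4], [-6.1, -12.5, -0.4], [-10.0, -9.6, -0.5]]
[[-0.913, 0.408, -0.006], [0.408, 0.913, -0.008], [0.002, -0.01, -1.0]]
```

carry_out([
  {"rot": [0, 0, 0], "linear": [13.6, -1.2, -0.6], "claw": 0},
  {"rot": [0, 0, 0], "linear": [10, -4, -0.6], "claw": 0},
  {"rot": [0, 0, 0], "linear": [0, 0, 0], "claw": 0},
])

```text
clock: 8.25
ee_pos: [0.4832, -0.2062, 0.1938]
eef_rot: [[-0.915, 0.403, -0.004], [0.403, 0.915, -0.009], [0.0, -0.01, -1.0]]
ft_force: [1.1, -6.8, -2.9]
grip_width: 0.0173
```

```bash
python3 - <<'E'
from h import *
arc(90,20,1,.56)
t=vision.read_camera("top");s=vision.read_camera("side")
cv2.imwrite("pics/g3.png",np.hstack([cv2.resize(s["img"][180:380,230:430],(400,400)),cv2.resize(t["img"][100:300,330:530],(400,400))])[:,:,::-1])
E
```

```text
ang 90.4 rad 45.3 z 0.1938 w 0.0173 F [ 1.1 -6.8 -2.9] t 8.25
[[11.5, -7.7, -0.5]]
```

View pics/g3.png

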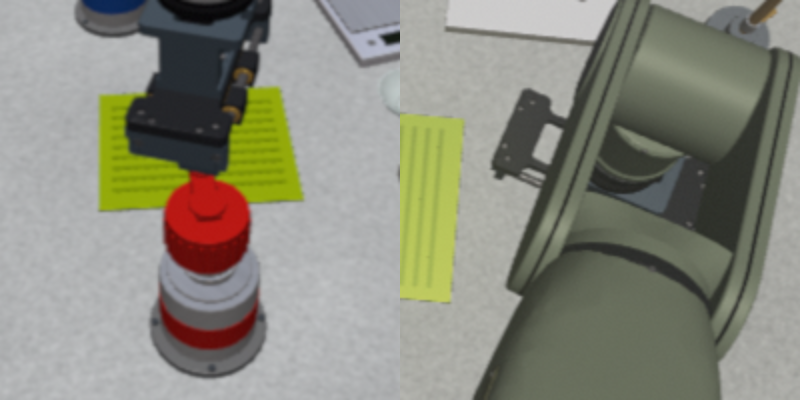

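The side view shows the cap risen, with bare neck visible beneath it at about (205,265). The handle now points away from the camera. I'll relax the side load and lift gently.

carry_out([
  {"rot": [0, 0, 0], "linear": [-1, -2.5, -1], "claw": 0},
  {"rot": [0, 0, 0], "linear": [0, 0, -4], "claw": 0},
  {"rot": [0, 0, 0], "linear": [0, 0, -4], "claw": 0},
  {"rot": [0, 0, 0], "linear": [0, 0, -4], "claw": 0},
])

```text
clock: 8.68
ee_pos: [0.4846, -0.2074, 0.2058]
eef_rot: [[-0.914, 0.406, -0.006], [0.406, 0.914, -0.001], [0.006, -0.003, -1.0]]
ft_force: [0.3, -0.1, -1.7]
grip_width: 0.0175
```

```bash
python3 - <<'E'
from h import *
arc(90,20,1,.56)
t=vision.read_camera("top");s=vision.read_camera("side")
cv2.imwrite("pics/g4.png",np.hstack([cv2.resize(s["img"][180:380,230:430],(400,400)),cv2.resize(t["img"][100:300,330:530],(400,400))])[:,:,::-1])
E
```

```text
ang 88.5 rad 44.1 z 0.2058 w 0.0175 F [ 0.3 -0.1 -1.7] t 8.68
[[11.5, -7.8, -0.5]]
```

View pics/g4.png

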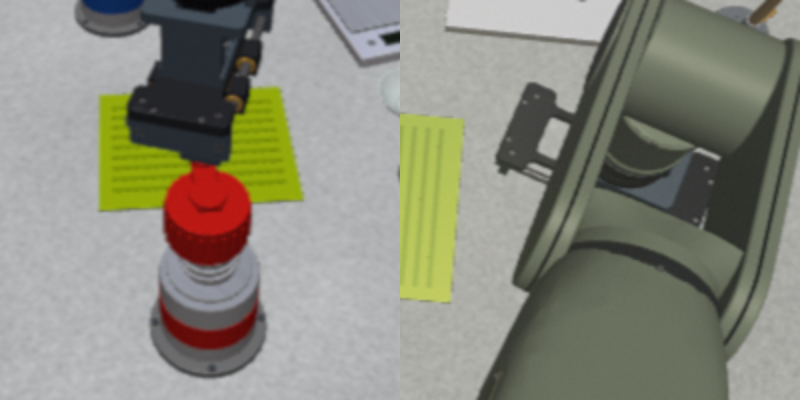

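The cap is off the thread: the gap has widened and the load of 1.7 N equals its weight. I'll lift it well clear.

carry_out([
  {"rot": [0, 0, 0], "linear": [0, 0, -6], "claw": 0},
  {"rot": [0, 0, 0], "linear": [0, 0, -8], "claw": 0},
  {"rot": [0, 0, 0], "linear": [0, 0, -8], "claw": 0},
  {"rot": [0, 0, 0], "linear": [0, 0, -8], "claw": 0},
  {"rot": [0, 0, 0], "linear": [0, 0, -8], "claw": 0},
  {"rot": [0, 0, 0], "linear": [0, 0, -8], "claw": 0},
  {"rot": [0, 0, 0], "linear": [0, 0, -6], "claw": 0},
  {"rot": [0, 0, 0], "linear": [0, 0, 0], "claw": 0},
  {"rot": [0, 0, 0], "linear": [0, 0, 0], "claw": 0},
])

```text
clock: 9.53
ee_pos: [0.4862, -0.2075, 0.2655]
eef_rot: [[-0.914, 0.406, -0.002], [0.406, 0.914, -0.002], [0.001, -0.003, -1.0]]
ft_force: [1.1, -0.5, -2.3]
grip_width: 0.0175
```

```bash
python3 - <<'E'
from h import *
arc(90,20,1,.56)
t=vision.read_camera("top");s=vision.read_camera("side")
cv2.imwrite("pics/g5.png",np.hstack([cv2.resize(s["img"][130:330,230:430],(400,400)),cv2.resize(t["img"][100:300,330:530],(400,400))])[:,:,::-1])
E
```

```text
ang 86.4 rad 44.1 z 0.2655 w 0.0175 F [ 1.1 -0.5 -2.3] t 9.53
[[11.5, -7.8, -0.5]]
```

View pics/g5.png

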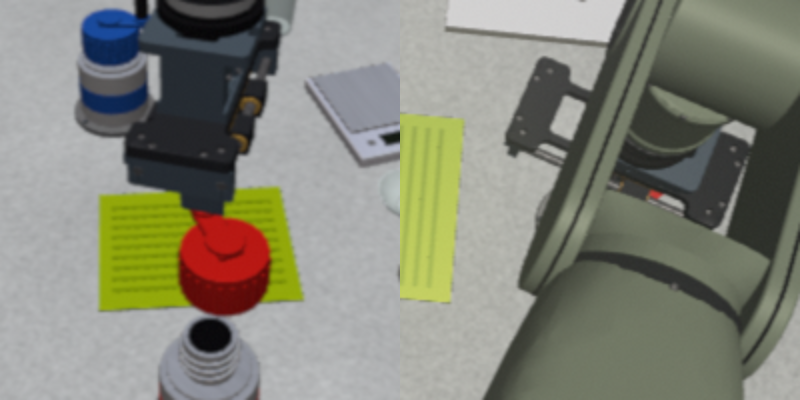

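```bash
python3 - <<'E'
from h import *
s=vision.read_camera("side")
k=blobs(red(s),(300,220,380,300))[0]; print(cv2.boundingRect(k),cv2.contourArea(k))
x,y,w,h=cv2.boundingRect(k)
cv2.imwrite("pics/c5.png",cv2.resize(s["img"][225:295,300:390,::-1],None,fx=7,fy=7,interpolation=cv2.INTER_CUBIC))
st=telemetry.observe();p=np.array(st["ee_pos"])
for zc in(.185,.193):
    # cap model check: project candidate centre, widths
    for a in(-100,-90,-80,-70):
        C=p.copy();C[:2]+=.04*np.array([np.cos(np.radians(a)),np.sin(np.radians(a))])
        C[2]=zc+.041; r=np.array([proj(s,C+.036*np.array([np.cos(q),np.sin(q),0])) for q in np.linspace(0,6.28,60)]); C[2]=zc; b=np.array([proj(s,C+.036*np.array([np.cos(q),np.sin(q),0])) for q in np.linspace(0,6.28,60)])
        print(zc,a,"x",r[:,0].min().round(1),r[:,0].max().round(1),"ytop",r[:,1].min().round(1),"ytopfront",r[:,1].max().round(1),"ybot",b[:,1].max().round(1))
E
```

```text
(320, 235, 45, 52) 1706.0
0.185 -100 x 309.4 354.7 ytop 242.9 ytopfront 276.2 ybot 293.4
0.185 -90 x 313.8 359.1 ytop 242.7 ytopfront 275.9 ybot 293.2
0.185 -80 x 318.0 363.3 ytop 242.0 ytopfront 275.1 ybot 292.4
0.185 -70 x 322.0 367.2 ytop 240.8 ytopfront 273.7 ybot 291.0
0.193 -100 x 309.3 354.9 ytop 239.4 ytopfront 272.6 ybot 290.2
0.193 -90 x 313.7 359.3 ytop 239.2 ytopfront 272.4 ybot 289.9
0.193 -80 x 318.0 363.6 ytop 238.5 ytopfront 271.6 ybot 289.1
0.193 -70 x 322.0 367.5 ytop 237.3 ytopfront 270.2 ybot 287.7
```

View pics/c5.png

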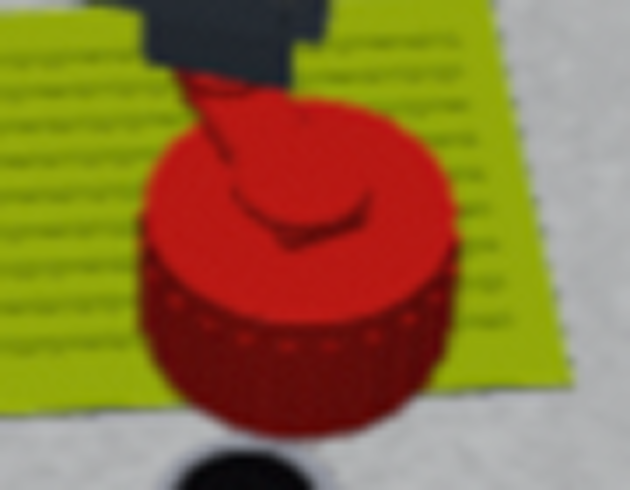

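The cap hangs upright with its underside at about z 0.193 and its centre 40 mm from the tool at about −75°. I'll carry it over the mat.

carry_out([
  {"rot": [0, 0, 0], "linear": [2, 5, 0], "claw": 0},
  {"rot": [0, 0, 0], "linear": [3, 8, 0], "claw": 0},
  {"rot": [0, 0, 0], "linear": [4.5, 12, 0], "claw": 0},
  {"rot": [0, 0, 0], "linear": [4.5, 12, 0], "claw": 0},
  {"rot": [0, 0, 0], "linear": [4.5, 12, 0], "claw": 0},
  {"rot": [0, 0, 0], "linear": [4.5, 12, 0], "claw": 0},
  {"rot": [0, 0, 0], "linear": [4.5, 12, 0], "claw": 0},
  {"rot": [0, 0, 0], "linear": [4.5, 12, 0], "claw": 0},
  {"rot": [0, 0, 0], "linear": [4.5, 12, 0], "claw": 0},
  {"rot": [0, 0, 0], "linear": [4.5, 12, 0], "claw": 0},
  {"rot": [0, 0, 0], "linear": [4.5, 12, 0], "claw": 0},
  {"rot": [0, 0, 0], "linear": [4.5, 12, 0], "claw": 0},
  {"rot": [0, 0, 0], "linear": [4.5, 12, 0], "claw": 0},
  {"rot": [0, 0, 0], "linear": [4.5, 12, 0], "claw": 0},
  {"rot": [0, 0, 0], "linear": [4.5, 12, 0], "claw": 0},
  {"rot": [0, 0, 0], "linear": [4.5, 12, 0], "claw": 0},
  {"rot": [0, 0, 0], "linear": [4, 10, 0], "claw": 0},
  {"rot": [0, 0, 0], "linear": [2, 5, 0], "claw": 0},
  {"rot": [0, 0, 0], "linear": [0, 0, 0], "claw": 0},
])

```text
clock: 11.27
ee_pos: [0.4908, 0.0324, 0.2602]
eef_rot: [[-0.917, 0.399, -0.016], [0.398, 0.917, 0.009], [0.018, 0.002, -1.0]]
ft_force: [0.2, -0.3, -2.3]
grip_width: 0.0173
```

```bash
python3 - <<'E'
from h import *
R=to((.499,.022,.2655));print(R.round(3).tolist())
t=vision.read_camera("top");s=vision.read_camera("side")
cv2.imwrite("pics/g6.png",np.hstack([cv2.resize(s["img"][100:300,230:430],(400,400)),cv2.resize(t["img"][100:300,220:420],(400,400))])[:,:,::-1])
E
```

```text
t 11.27 tcp [0.4908 0.0324 0.2602] F [ 0.2 -0.3 -2.3] w 0.0173 j [ 0.04  0.18  1.68  0.01  1.3  -1.13]
tool shift mm [-11.6  -6.3  -5.5]
[[-0.917, 0.399, -0.016], [0.398, 0.917, 0.009], [0.018, 0.002, -1.0]]
```

View pics/g6.png

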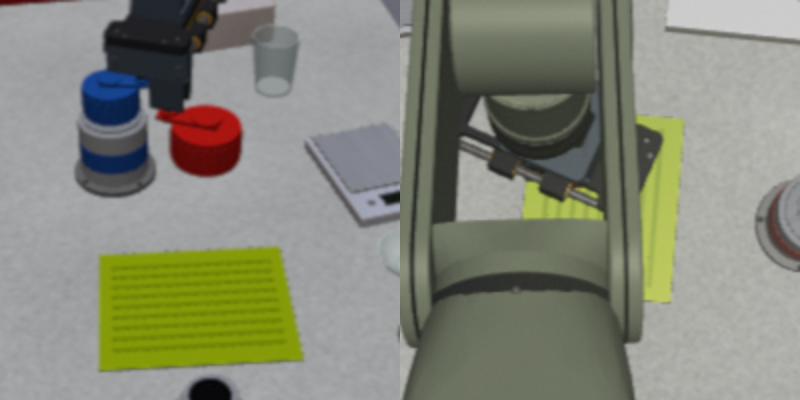

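The cap has swung on its handle and now trails towards +x: in the left (side) half its centre is at about (206,130). I'll locate it again, then descend.

```bash
python3 - <<'E'
from h import *
s=vision.read_camera("side");p=np.array(telemetry.observe()["ee_pos"]);print(p)
k=blobs(red(s),(300,140,360,200))[0];print(cv2.boundingRect(k))
cv2.imwrite("pics/c6.png",cv2.resize(s["img"][130:200,290:370,::-1],None,fx=8,fy=8,interpolation=cv2.INTER_CUBIC))
for a in(-50,-40,-30,-20,-10,0,10):
    C=p.copy();C[:2]+=.04*np.array([np.cos(np.radians(a)),np.sin(np.radians(a))]);C[2]-=.0722-.041
    r=np.array([proj(s,C+.036*np.array([np.cos(q),np.sin(q),0])) for q in np.linspace(0,6.28,60)]);C[2]-=.041
    b=np.array([proj(s,C+.036*np.array([np.cos(q),np.sin(q),0])) for q in np.linspace(0,6.28,60)])
    print(a,r[:,0].min().round(1),r[:,0].max().round(1),r[:,1].min().round(1),r[:,1].max().round(1),b[:,1].max().round(1))
E
```

```text
[0.49101935 0.03071497 0.26028786]
(309, 152, 42, 32)
-50 311.9 348.0 156.1 177.0 193.5
-40 314.1 350.0 154.5 175.3 191.8
-30 315.6 351.4 152.8 173.4 189.8
-20 316.6 352.2 151.0 171.3 187.8
-10 317.0 352.4 149.2 169.3 185.7
0 316.8 352.0 147.4 167.2 183.6
10 316.1 351.0 145.6 165.3 181.6
```

View pics/c6.png

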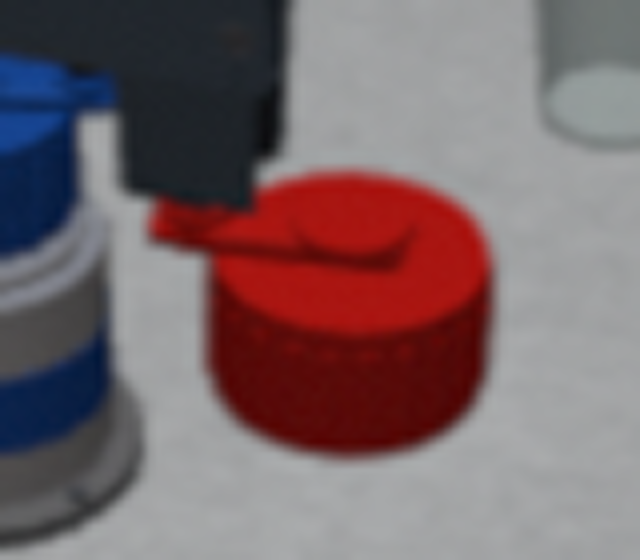

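carry_out([
  {"rot": [0, -0.5, 0], "linear": [0.3, -1.5, 4], "claw": 0},
  {"rot": [0, -0.5, 0], "linear": [0.3, -2.5, 7], "claw": 0},
  {"rot": [0, 0, 0], "linear": [0.3, -2.5, 10], "claw": 0},
  {"rot": [0, 0, 0], "linear": [0.3, -2.5, 10], "claw": 0},
  {"rot": [0, 0, 0], "linear": [0.3, -2.5, 10], "claw": 0},
  {"rot": [0, 0, 0], "linear": [0.3, -2.5, 10], "claw": 0},
  {"rot": [0, 0, 0], "linear": [0.3, -2.5, 10], "claw": 0},
  {"rot": [0, 0, 0], "linear": [0.3, -2.5, 10], "claw": 0},
  {"rot": [0, 0, 0], "linear": [0.3, -2.5, 10], "claw": 0},
  {"rot": [0, 0, 0], "linear": [0.3, -2.5, 10], "claw": 0},
  {"rot": [0, 0, 0], "linear": [0.3, -2.5, 10], "claw": 0},
  {"rot": [0, 0, 0], "linear": [0.3, -2.5, 10], "claw": 0},
  {"rot": [0, 0, 0], "linear": [0.3, -2.5, 8], "claw": 0},
  {"rot": [0, 0, 0], "linear": [0, 0, 5], "claw": 0},
  {"rot": [0, 0, 0], "linear": [0, 0, 0], "claw": 0},
])

```text
clock: 12.67
ee_pos: [0.4715, -0.0087, 0.1283]
eef_rot: [[-0.911, 0.413, 0.005], [0.413, 0.911, -0.006], [-0.007, -0.003, -1.0]]
ft_force: [-1.3, -0.0, -1.3]
grip_width: 0.017
```

```bash
python3 - <<'E'
from h import *
R=to((.4714,-.0033,.0762));print((R.T@[0,0,-1]).round(3).tolist())
s=vision.read_camera("side");t=vision.read_camera("top")
cv2.imwrite("pics/g7.png",np.hstack([cv2.resize(s["img"][160:300,260:400],(500,500)),cv2.resize(t["img"][100:300,250:370],(300,500))])[:,:,::-1])
E
```

```text
t 12.67 tcp [ 0.4715 -0.0087  0.1283] F [-1.3 -0.  -1.3] w 0.017 j [-0.04  0.25  1.94 -0.01  0.94 -1.18]
tool shift mm [ 2.7  5.  52.1]
[0.007, 0.003, 1.0]
```

View pics/g7.png

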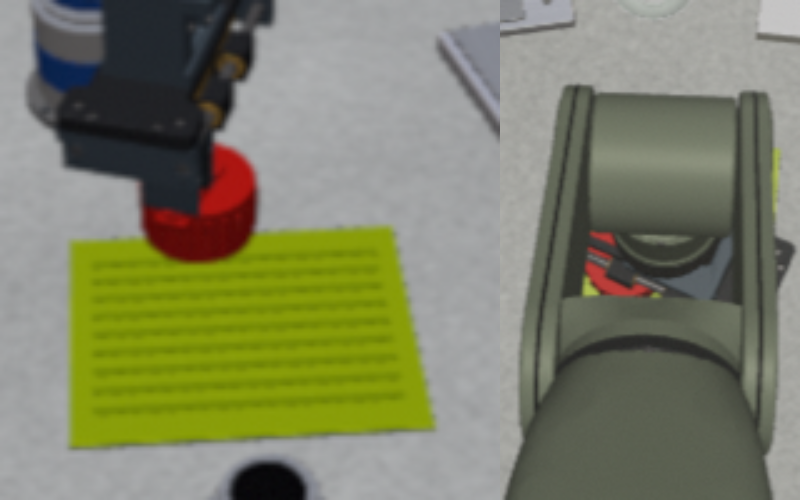

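The cap swung again and now lies on the tool's +y side: in the side half its bottom is at about (200,260). I'll fit its direction again.

```bash
cat >>h.py <<'E'
def capfit(drop=.0722,angs=range(0,181,15)):
    s=vision.read_camera("side");p=np.array(telemetry.observe()["ee_pos"])
    k=blobs(red(s),(270,130,400,300))[0];print("red bbox",cv2.boundingRect(k))
    for a in angs:
        C=p.copy();C[:2]+=.04*np.array([np.cos(np.radians(a)),np.sin(np.radians(a))]);C[2]-=drop-.041
        f=lambda C:np.array([proj(s,C+.036*np.array([np.cos(q),np.sin(q),0])) for q in np.linspace(0,6.28,60)])
        r=f(C);C[2]-=.041;b=f(C);print(a,"x",r[:,0].min().round(1),r[:,0].max().round(1),"y",r[:,1].min().round(1),r[:,1].max().round(1),b[:,1].max().round(1),"C",C.round(3))
E
python3 - <<'E'
from h import *
capfit()
s=vision.read_camera("side")
cv2.imwrite("pics/c7.png",cv2.resize(s["img"][190:250,280:360,::-1],None,fx=8,fy=8,interpolation=cv2.INTER_CUBIC))
E
```

```text
red bbox (300, 200, 31, 32)
0 x 311.6 344.9 y 207.3 229.5 243.4 C [ 0.513 -0.008  0.058]
15 x 310.3 343.4 y 204.4 226.2 240.1 C [0.511 0.002 0.058]
30 x 307.9 340.8 y 201.8 223.4 237.3 C [0.507 0.012 0.058]
45 x 304.6 337.3 y 199.8 221.1 235.0 C [0.501 0.02  0.058]
60 x 300.5 333.1 y 198.4 219.6 233.4 C [0.493 0.026 0.058]
75 x 296.0 328.5 y 197.7 218.8 232.6 C [0.483 0.03  0.058]
90 x 291.3 323.8 y 197.8 218.9 232.7 C [0.473 0.032 0.058]
105 x 286.6 319.2 y 198.6 219.8 233.6 C [0.462 0.03  0.058]
120 x 282.4 315.2 y 200.1 221.5 235.3 C [0.453 0.026 0.058]
135 x 278.9 311.8 y 202.2 223.9 237.7 C [0.444 0.02  0.058]
150 x 276.3 309.4 y 204.9 226.8 240.7 C [0.438 0.012 0.058]
165 x 274.8 308.2 y 207.8 230.1 244.0 C [0.434 0.002 0.058]
180 x 274.5 308.2 y 210.9 233.5 247.4 C [ 0.433 -0.008  0.058]
```

View pics/c7.png

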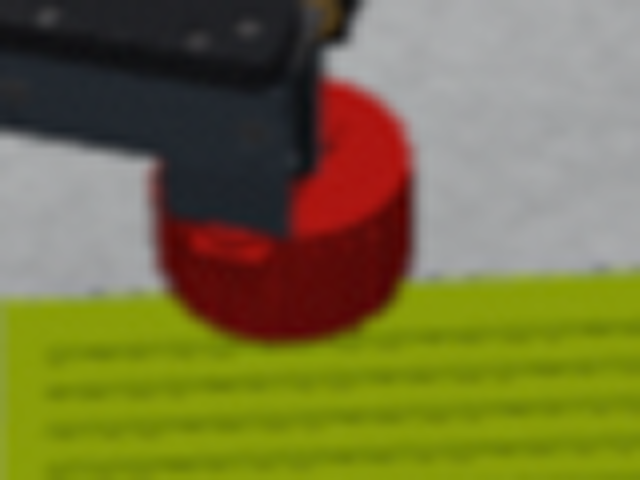

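carry_out([
  {"rot": [0, 0, 0], "linear": [-0.8, -2, 2], "claw": 0},
  {"rot": [0, 0.4, 0], "linear": [-1.5, -3.5, 3], "claw": 0},
  {"rot": [0, 0, 0], "linear": [-1.8, -4, 4], "claw": 0},
  {"rot": [0, 0, 0], "linear": [-1.8, -4, 4], "claw": 0},
  {"rot": [0, 0, 0], "linear": [-1.8, -4, 4], "claw": 0},
  {"rot": [0, 0, 0], "linear": [-1.8, -4, 4], "claw": 0},
  {"rot": [0, 0, 0], "linear": [-1.8, -4, 4], "claw": 0},
  {"rot": [0, 0, 0], "linear": [-1.5, -3.5, 4], "claw": 0},
  {"rot": [0, 0, 0], "linear": [-1, -2, 3], "claw": 0},
  {"rot": [0, 0, 0], "linear": [0, 0, 2], "claw": 0},
  {"rot": [0, 0, 0], "linear": [0, 0, 0], "claw": 0},
  {"rot": [0, 0, 0], "linear": [0, 0, 0], "claw": 0},
])

```text
clock: 13.87
ee_pos: [0.4742, -0.0464, 0.0934]
eef_rot: [[-0.911, 0.412, 0.004], [0.412, 0.911, -0.003], [-0.005, -0.001, -1.0]]
ft_force: [0.0, -0.2, -1.1]
grip_width: 0.0176
```

```bash
python3 - <<'E'
from h import *
R=to((.4714,-.04,.0762));print((R.T@[0,0,-1]).round(3).tolist())
capfit(angs=range(0,136,15))
s=vision.read_camera("side")
cv2.imwrite("pics/c8.png",cv2.resize(s["img"][190:280,270:370,::-1],None,fx=6,fy=6,interpolation=cv2.INTER_CUBIC))
E
```

```text
t 13.87 tcp [ 0.4742 -0.0464  0.0934] F [ 0.  -0.2 -1.1] w 0.0176 j [-0.12  0.3   1.98 -0.    0.86 -1.26]
tool shift mm [ 5.2  4.7 17.2]
[0.005, 0.001, 1.0]
red bbox (303, 223, 30, 33)
0 x 314.9 348.4 y 230.8 254.4 267.8 C [ 0.514 -0.046  0.021]
15 x 313.6 346.9 y 227.7 251.0 264.3 C [ 0.513 -0.036  0.021]
30 x 311.2 344.2 y 224.9 247.9 261.3 C [ 0.509 -0.026  0.021]
45 x 307.8 340.7 y 222.8 245.5 258.8 C [ 0.502 -0.018  0.021]
60 x 303.7 336.4 y 221.3 243.8 257.1 C [ 0.494 -0.012  0.021]
75 x 299.1 331.8 y 220.5 243.0 256.3 C [ 0.484 -0.008  0.021]
90 x 294.4 327.0 y 220.6 243.1 256.4 C [ 0.474 -0.006  0.021]
105 x 289.7 322.5 y 221.5 244.1 257.4 C [ 0.464 -0.008  0.021]
120 x 285.5 318.4 y 223.1 245.9 259.2 C [ 0.454 -0.012  0.021]
135 x 282.0 315.1 y 225.4 248.4 261.7 C [ 0.446 -0.018  0.021]
```

View pics/c8.png

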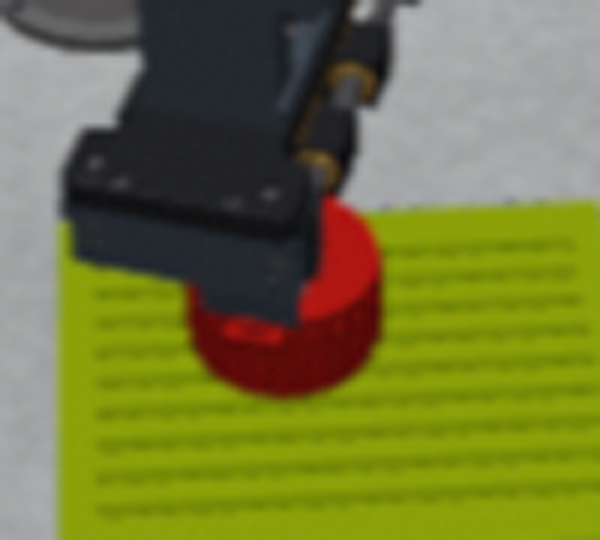

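The cap is now over the middle of the mat, at about (0.489, −0.009) with its underside near z 0.02. I'll lower it slowly and watch the force.

carry_out([
  {"rot": [0, 0, 0], "linear": [0, 0, 4], "claw": 0},
  {"rot": [0, 0, 0], "linear": [0, 0, 4], "claw": 0},
  {"rot": [0, 0, 0], "linear": [0, 0, 4], "claw": 0},
  {"rot": [0, 0, 0], "linear": [0, 0, 1], "claw": 0},
  {"rot": [0, 0, 0], "linear": [0, 0, 0], "claw": 0},
])

```text
clock: 14.38
ee_pos: [0.4748, -0.0456, 0.0798]
eef_rot: [[-0.912, 0.411, 0.006], [0.411, 0.912, -0.003], [-0.007, -0.0, -1.0]]
ft_force: [0.1, -0.4, -2.2]
grip_width: 0.0173
```

```bash
python3 - <<'E'
from h import *
R=to((.4714,-.04,.0762));print((R.T@[0,0,-1]).round(3).tolist())
E
```

```text
t 14.38 tcp [ 0.4748 -0.0456  0.0798] F [ 0.1 -0.4 -2.2] w 0.0173 j [-0.12  0.32  2.   -0.    0.82 -1.26]
tool shift mm [5.4 3.8 3.6]
[0.007, 0.0, 1.0]
```

carry_out([
  {"rot": [0, 0, 0], "linear": [0, 0, 1.5], "claw": 0},
  {"rot": [0, 0, 0], "linear": [0, 0, 1.5], "claw": 0},
  {"rot": [0, 0, 0], "linear": [0, 0, 0], "claw": 0},
])

```text
clock: 14.63
ee_pos: [0.4751, -0.0457, 0.0769]
eef_rot: [[-0.912, 0.411, 0.007], [0.411, 0.912, -0.003], [-0.007, 0.0, -1.0]]
ft_force: [-0.5, 1.9, -0.5]
grip_width: 0.0175
```

carry_out([
  {"rot": [0, 0, 0], "linear": [0, 0, 1], "claw": 0},
  {"rot": [0, 0, 0], "linear": [0, 0, 0], "claw": 0},
])

```text
clock: 14.8
ee_pos: [0.4755, -0.0458, 0.0772]
eef_rot: [[-0.912, 0.411, 0.008], [0.411, 0.912, -0.003], [-0.008, 0.0, -1.0]]
ft_force: [0.7, -0.3, -2.0]
grip_width: 0.0175
```

carry_out([
  {"rot": [0, 0, 0], "linear": [0, 0, 2], "claw": 0},
  {"rot": [0, 0, 0], "linear": [0, 0, 0.5], "claw": 0},
])

```text
clock: 14.97
ee_pos: [0.4764, -0.0461, 0.0769]
eef_rot: [[-0.912, 0.411, 0.01], [0.411, 0.912, -0.004], [-0.011, 0.001, -1.0]]
ft_force: [-0.2, 1.2, -1.1]
grip_width: 0.0172
```

carry_out([
  {"rot": [0, 0, 0], "linear": [0, 0, 2], "claw": 0},
  {"rot": [0, 0, 0], "linear": [0, 0, 0.5], "claw": 0},
])

```text
clock: 15.13
ee_pos: [0.4769, -0.0463, 0.077]
eef_rot: [[-0.912, 0.411, 0.012], [0.411, 0.912, -0.004], [-0.013, 0.001, -1.0]]
ft_force: [-0.3, 0.8, 0.4]
grip_width: 0.0173
```

```bash
python3 - <<'E'
from h import *
R=to((.4714,-.04,.0762));print((R.T@[0,0,-1]).round(3).tolist())
capfit(angs=range(45,91,9))
s=vision.read_camera("side")
cv2.imwrite("pics/c9.png",cv2.resize(s["img"][190:280,270:370,::-1],None,fx=6,fy=6,interpolation=cv2.INTER_CUBIC))
E
```

```text
t 15.13 tcp [ 0.4769 -0.0463  0.077 ] F [-0.3  0.8  0.4] w 0.0173 j [-0.12  0.32  2.   -0.    0.81 -1.26]
tool shift mm [7.6 3.5 0.7]
[0.013, -0.001, 1.0]
red bbox (303, 229, 31, 31)
45 x 309.3 341.8 y 228.1 250.9 263.9 C [ 0.505 -0.018  0.005]
54 x 306.9 339.4 y 227.1 249.8 262.8 C [ 0.501 -0.014  0.005]
63 x 304.4 336.7 y 226.4 249.0 262.0 C [ 0.495 -0.011  0.005]
72 x 301.6 334.0 y 225.9 248.5 261.5 C [ 0.49  -0.008  0.005]
81 x 298.8 331.2 y 225.8 248.3 261.3 C [ 0.483 -0.007  0.005]
90 x 296.0 328.3 y 225.9 248.5 261.5 C [ 0.477 -0.006  0.005]
```

View pics/c9.png

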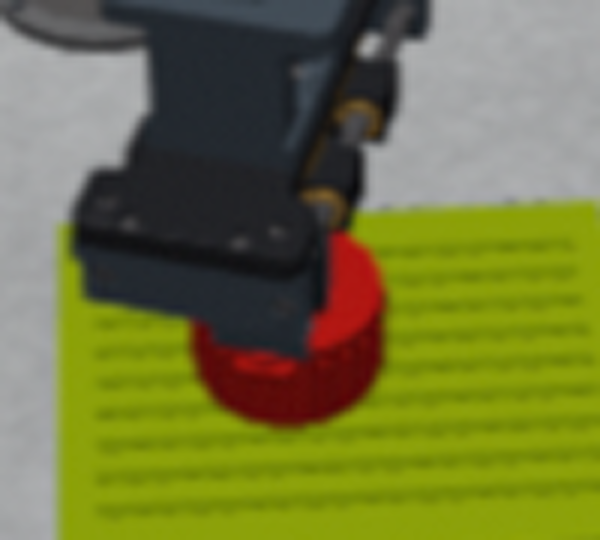

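The tool stopped at z 0.077 although sent lower, and the cap's bottom edge at about (290,427) fits z≈0.005. The cap is therefore resting on the mat, and I'll release it.

carry_out([
  {"rot": [0, 0, 0], "linear": [0, 0, 0], "claw": 0.25},
  {"rot": [0, 0, 0], "linear": [0, 0, 0], "claw": 0.4},
  {"rot": [0, 0, 0], "linear": [0, 0, 0], "claw": 0.6},
  {"rot": [0, 0, 0], "linear": [0, 0, 0], "claw": 0.7},
  {"rot": [0, 0, 0], "linear": [0, 0, 0], "claw": 0.7},
  {"rot": [0, 0, 0], "linear": [0, 0, 0], "claw": 0.7},
  {"rot": [0, 0, 0], "linear": [0, 0, 0], "claw": 0.7},
])

```text
clock: 15.82
ee_pos: [0.4777, -0.0464, 0.0757]
eef_rot: [[-0.912, 0.411, 0.013], [0.411, 0.912, -0.004], [-0.014, 0.001, -1.0]]
ft_force: [0.1, -0.6, -1.0]
grip_width: 0.0601
```

```bash
python3 - <<'E'
from h import *
R=to((.4769,-.0463,.2));print((R.T@[0,0,-1]).round(3).tolist())
s=vision.read_camera("side")
cv2.imwrite("pics/c10.png",cv2.resize(s["img"][190:280,270:370,::-1],None,fx=6,fy=6,interpolation=cv2.INTER_CUBIC))
E
```

```text
t 15.82 tcp [ 0.4777 -0.0464  0.0757] F [ 0.1 -0.6 -1. ] w 0.0601 j [-0.12  0.32  2.   -0.    0.8  -1.26]
tool shift mm [  -1.    -0.  -124.3]
[0.014, -0.001, 1.0]
```

View pics/c10.png

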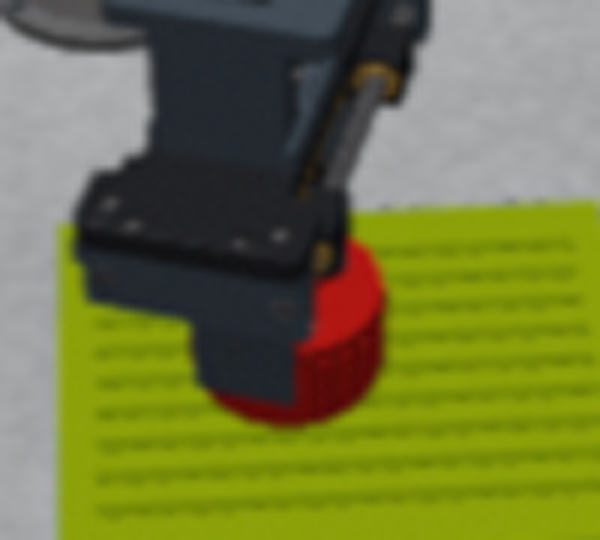

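The jaws are open at 60 mm around the handle and the cap stayed still. Now straight up.

carry_out([
  {"rot": [0, 0.4, 0], "linear": [0, 0, -5], "claw": 0.7},
  {"rot": [0, 0, 0], "linear": [0, 0, -10], "claw": 0.7},
  {"rot": [0, 0, 0], "linear": [0, 0, -12], "claw": 0.7},
  {"rot": [0, 0, 0], "linear": [0, 0, -12], "claw": 0.7},
  {"rot": [0, 0, 0], "linear": [0, 0, -20], "claw": 0.7},
  {"rot": [0, 0, 0], "linear": [0, 0, -25], "claw": 0.7},
  {"rot": [0, 0, 0], "linear": [0, 0, -30], "claw": 0.7},
  {"rot": [0, 0, 0], "linear": [0, 0, -30], "claw": 0.7},
  {"rot": [0, 0, 0], "linear": [0, 0, -20], "claw": 0.7},
  {"rot": [0, 0, 0], "linear": [30, -25, 0], "claw": 0.7},
  {"rot": [0, 0, 0], "linear": [-20, -30, 0], "claw": 0.7},
  {"rot": [0, 0, 0], "linear": [-20, -30, 0], "claw": 0.7},
  {"rot": [0, 0, 0], "linear": [-20, -30, 0], "claw": 0.7},
  {"rot": [0, 0, 0], "linear": [0, 0, 0], "claw": 0.7},
  {"rot": [0, 0, 0], "linear": [0, 0, 0], "claw": 0.7},
])

```text
clock: 17.12
ee_pos: [0.4509, -0.1655, 0.2508]
eef_rot: [[-0.913, 0.407, -0.001], [0.407, 0.913, 0.002], [0.001, 0.001, -1.0]]
ft_force: [-0.0, 1.2, -0.0]
grip_width: 0.0637
```

```bash
python3 - <<'E'
from h import *
to((.4769,-.0463,.2))
s=vision.read_camera("side");t=vision.read_camera("top")
cv2.imwrite("pics/e.png",np.hstack([cv2.resize(s["img"][150:300,250:400],(400,400)),cv2.resize(t["img"][125:275,245:395],(400,400))])[:,:,::-1])
for c,n,b in((s,"side",(270,180,390,290)),(t,"top",(280,150,362,250))):
    k=blobs(red(c),b)
    if k: print(n,cv2.boundingRect(k[0]),cv2.contourArea(k[0]))
E
```

```text
t 17.12 tcp [ 0.4509 -0.1655  0.2508] F [-0.   1.2 -0. ] w 0.0637 j [-0.38  0.16  1.73  0.    1.26 -1.53]
tool shift mm [ 24.7 119.4  50.9]
side (302, 227, 32, 33) 547.0
top (301, 192, 38, 32) 734.5
```

View pics/e.png

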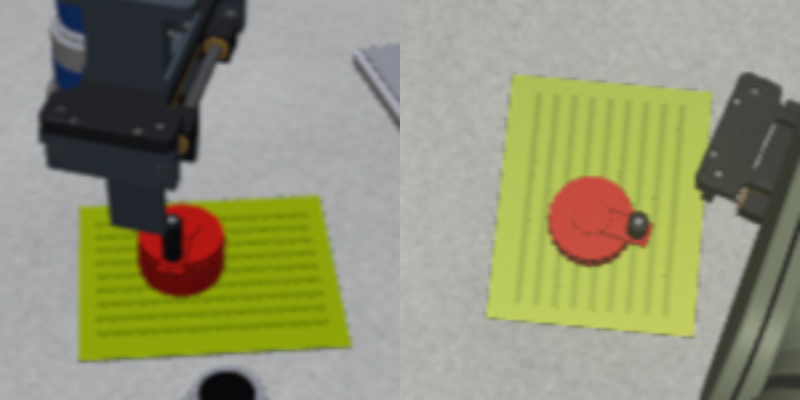

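The cap stands upright well inside the mat (top half, disc at about (590,218)), and the gripper is clear. I'll do one last check and hand in.

```bash
python3 - <<'E'
from h import *
from plant import ticket
t=vision.read_camera("top");s=vision.read_camera("side")
P=plane(t,(316.3,206.7),.045);M=np.array([.5088,-.017]);x=np.array([.2155,-.0185]);x/=np.linalg.norm(x)
d=P[:2]-M;print(P,"mat frame",d@x,d@[-x[1],x[0]])
f=lambda C:np.array([proj(s,C+.036*np.array([np.cos(q),np.sin(q),0])) for q in np.linspace(0,6.28,60)])
print("pred side bottom",f(np.r_[P[:2],.004])[:,1].max())
print(np.abs(telemetry.observe()["joint_vel"]).max())
print(ticket.finish_job())
E
```

```text
[ 0.48604814 -0.00735941  0.045     ] mat frame -0.02349306419653666 0.007659241932137235
pred side bottom 261.55109142211603
0.009044664024502323
the job is handed in; nothing more can be done
None
```

The red cap is unscrewed and standing upright, open side down, on the lime mat, and the job is handed in. The robot's clock read about 17 s, against the 61 s limit.

- **Unscrewing:** I gripped the black handle and wound it about 735–770° anticlockwise at one hand heading. Side forces stayed under about 7 N in the readings between moves. The tool rose 21.6 mm, which fits just over two turns at 10 mm a turn.
- **Lifting:** When I lifted, the load was close to the cap's own weight, and the neck was visibly free. The cap's underside rose to about z 0.193, 59 mm above the rim.
- **Carrying:** The cap swung on the free-spinning handle on the way to the mat. I found its position again from the side camera each time and lowered it until the tool stopped going down.
- **Last checks:** The cap's centre is about (−23, +8) mm from the mat's centre, well inside the edges. Seen from both cameras it is upright, and its predicted lower edge (row 261.6 in the side picture) agrees with the picture to about 2 px. The gripper is clear of everything and the arm is nearly still (under 0.01 rad/s).

Two things did not line up neatly. The force reading at touchdown was within its noise of about 1–2 N, so I judged contact from the stalled descent and the picture. The tool's distance from my estimate of the screw axis also wandered between 39 and 45 mm during winding, with no visible harm.

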